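# Find the empty compartment by pressing its lid

### The job

Three compartments of the supplies chest are packed solid and one is nearly empty: gently press the end of one lid after another with the fingertips until you find the one that rocks, then push that end on down until the lid is tipped well past 45 degrees, and leave it open like that, with the hand clear, ready for loading. Only press and push: do not force the lids that stay firm, and neither pick up nor shift the things standing around.

Things in the scene. Friction and masses are not known exactly. Their poses are not given: they have to be found in the camera images.
- chest: Fixed wooden chest, 230 (x) x 484 (y) x 105 high. Origin on the bench under the middle of the row of lids; x points from the front wall to a flat 72 mm deep far ledge, y along the row, z up. Four compartments at y = 177, 59, -59, -177 mm, x = 0, openings 144 (x) x 106 (y), about 85 deep, shut by four identical flush wooden lids; three are packed with timber, one (it varies) nearly empty.
- lid_a (a joint): Tilt of the leftmost (+y side as the robot sees it) lid, rad: 0 shut and flush, positive with its near (front, -x) end down inside and far end up, negative the other way; range -1.4 to 1.4. Lid 140 (x) x 102 (y) x 10 thick, top 105 above the bench, on a stiff pivot along y through its centre (100 up). Over packed timber it gives less than 0.05 rad to a light press; the free one rocks under about 3 N at a dot and stays where left.
- lid_a_near (a point): Blue dot (18 mm across) on the top face of the leftmost (+y side as the robot sees it) lid near its front end, 45 mm from the pivot on the robot's side; moves with the lid.
- lid_a_far (a point): The like blue dot near the lid's far end, 45 mm beyond the pivot; moves with the lid.
- lid_b (a joint): Tilt of the second from the left lid, rad: 0 shut and flush, positive with its near (front, -x) end down inside and far end up, negative the other way; range -1.4 to 1.4. Lid 140 (x) x 102 (y) x 10 thick, top 105 above the bench, on a stiff pivot along y through its centre (100 up). Over packed timber it gives less than 0.05 rad to a light press; the free one rocks under about 3 N at a dot and stays where left.
- lid_b_near (a point): Blue dot (18 mm across) on the top face of the second from the left lid near its front end, 45 mm from the pivot on the robot's side; moves with the lid.
- lid_b_far (a point): The like blue dot near the lid's far end, 45 mm beyond the pivot; moves with the lid.
- lid_c (a joint): Tilt of the third from the left lid, rad: 0 shut and flush, positive with its near (front, -x) end down inside and far end up, negative the other way; range -1.4 to 1.4. Lid 140 (x) x 102 (y) x 10 thick, top 105 above the bench, on a stiff pivot along y through its centre (100 up). Over packed timber it gives less than 0.05 rad to a light press; the free one rocks under about 3 N at a dot and stays where left.
- lid_c_near (a point): Blue dot (18 mm across) on the top face of the third from the left lid near its front end, 45 mm from the pivot on the robot's side; moves with the lid.
- lid_c_far (a point): The like blue dot near the lid's far end, 45 mm beyond the pivot; moves with the lid.
- lid_d (a joint): Tilt of the rightmost (-y side) lid, rad: 0 shut and flush, positive with its near (front, -x) end down inside and far end up, negative the other way; range -1.4 to 1.4. Lid 140 (x) x 102 (y) x 10 thick, top 105 above the bench, on a stiff pivot along y through its centre (100 up). Over packed timber it gives less than 0.05 rad to a light press; the free one rocks under about 3 N at a dot and stays where left.
- lid_d_near (a point): Blue dot (18 mm across) on the top face of the rightmost (-y side) lid near its front end, 45 mm from the pivot on the robot's side; moves with the lid.
- lid_d_far (a point): The like blue dot near the lid's far end, 45 mm beyond the pivot; moves with the lid.
- paint_jar: Small glass paint jar with red cap, 46 across x 60 high, standing on the chest's far ledge. Origin under its base. Bystander.
- tin: Small tin, 44 across x 45 high, yellow label, standing on the chest's far ledge. Origin under its base. Bystander.
- tape_roll: Roll of tape lying flat on the bench before the chest, 84 across x 25 high. Origin under its centre. Bystander.
- wedge_block: Red painted wooden block on the bench before the chest, 35 x 120 x 30 high. Origin under its centre. Bystander.
- glue_bottle: White glue bottle with orange cap on the bench left of the chest, 56 across x 130 high. Origin under its base. Bystander.
- mug: Blue mug on the bench right of the chest, 76 across x 85 high, with a handle. Origin under its base. Bystander.

How it is judged:
On the way:
1. the lid of the nearly empty compartment is rocked by a finger pressing on it (tilted over 0.1 rad while touched) ((value of joint any of lid_a, lid_b, lid_c, lid_d above 0.1 rad or value of joint any of lid_a, lid_b, lid_c, lid_d below -0.1 rad) and contact force between the fingers and chest above 0.2 N), for 0.05 s.
At the end, for the whole second after the job is handed in: The rocking lid is tipped over 0.785 rad (45 degrees), either end down, and at rest (under 0.05 rad/s); every bystander is within 25 mm of where it started ((value of joint any of lid_a, lid_b, lid_c, lid_d above 0.785 rad or value of joint any of lid_a, lid_b, lid_c, lid_d below -0.785 rad) and velocity of joint lid_a between -0.05 and 0.05 rad/s and velocity of joint lid_b between -0.05 and 0.05 rad/s and velocity of joint lid_c between -0.05 and 0.05 rad/s and velocity of joint lid_d between -0.05 and 0.05 rad/s and distance of each of paint_jar, tin, tape_roll, wedge_block, glue_bottle, mug from where it was at the start of the episode below 0.025 m); the robot touches nothing.
It fails at once if the chest or a lid is pressed by the fingers with more than 60 N (contact force between the fingers and chest above 60 N).
It fails at once if a bystander is shifted, lifted or carried more than 25 mm, or tipped over (distance of any of paint_jar, tin, tape_roll, wedge_block, glue_bottle, mug from where it was at the start of the episode above 0.025 m or angle between any of paint_jar, tin, tape_roll, wedge_block, glue_bottle, mug's own z axis and vertical above 0.5 rad).
It also fails if it takes over 48 s, if anything falls off the work surface, if the arm or the gripper's body presses on something with over 40 N, if the wrist force passes 120 N, or if a joint passes its speed limit or range.

### The arm

A 7-joint arm with a two-finger parallel gripper is mounted at the origin on the work surface. World frame = base frame: x ahead of the robot, y to its left, z up, the work surface at z = 0. Lengths are in m, angles in rad, forces in N, time in s.
With the tool pointing down it reaches from about 0.425 to 0.875 m from the base axis. Payload 4.7 kg.
Tool frame: the origin (TCP) lies midway between the tips of the shut fingers; the grasp point (between the pads) lies ctrl.grasp_offset behind it (ctrl.grasp_offset is the distance from the TCP to the grasp point, in m); z points along the fingers, y is the line along which they close (so a half turn about z gives the same grasp; the last joint's range is limited). The gripper opens to 87 mm and grips with 3 to 60 N. Pads are 19 mm wide; open, the fingers measure 117 mm over their backs; the gripper's body (75 mm by 190 mm) begins 51 mm behind the grasp point.
Start: joints at [-1.315, 0.321, -0.07, 1.45, 0.023, 1.371, -0.057], TCP at [0.156, 0.631, 0.223] pointing down, gripper open.
Joint ranges: [-2.86, 2.86], [-0.3, 2.09], [-1.38, 1.24], [0.06, 2.45], [-1.56, 4.7], [0.09, 2.05], [-2.69, 2.69]. Speed limits (rad/s): [2.57, 2.57, 3.14, 3.14, 3.14, 3.14, 3.14].

### API

Orientations are given as a rotation vector (axis times angle).
In Python, from bench import ctrl gives the robot as it stands. The module is installed in compiled form; this text tells all that it offers.
- The arm moves only by the tool jog_arm, never from a script. Its argument "moves" is one flat list of numbers, 7 for each row, row after row: the shift along the tool's x, y, z in units of 30 cm (1.0 is 30 cm), then the turn, a rotation vector about the tool's x, y, z in units of 60 degrees (1.0 is 60 degrees), then the gripper's target within -1 to 1 (fully open at 1, half-way at 0, shut at -1). In form: [x, y, z, wx, wy, wz, fingers, x, y, z, wx, wy, wz, fingers, ...]. A call has exactly 8 rows; each row is the pose to reach, as a shift and turn from the pose commanded when the call began, along the tool's axes at that moment; what a row does not reach only later rows make up. A row lasts 1/8 s, in which the tool goes at most 62.5 mm and 10.7 degrees, less where a joint would pass 70% of its speed; a pose out of reach is approached as far as the arm can. A call with a number of a shift or a turn outside -1 to 1 is refused whole. A call with a gripper value outside its range is refused whole. The fingers move at their own pace and stop on an object; "newtons" is the grip in N (left out, the last holds). Time passes only in rows, so rows that repeat a pose let the fingers close, or fill a call up. It gives the time, the measured TCP pose, the force, the opening and the grip force at its end, in the units of the state.
- ctrl.get_state(): the state, without advancing time (a new reading comes with each control period).
- ctrl.get_image(name): name is "side" or "top"; returns a dict with "pixels" (400x640x3 uint8, red, green, blue), "fx", "fy", "cx", "cy" (pixels), "xyz" and "rotation" of the camera in the world. Camera axes: x right, y up, looking along -z (the intrinsics and any distortion apply to the point x, -y, -z); pixel columns grow to the right and rows downward; lengths in m; the calibration is good to about 2 mm. A picture is of the moment at which its call begins. There is no depth.
- ctrl.close_job(): hands the job in; it is judged then, once.
The state is a dict: "time": time; "joint_positions": joint angles; "qd": joint speeds; "joint_torque": joint torques, N m; "position": TCP position; "tool_rot": TCP orientation; "ft_force": force on the tool from outside, world axes, zero at the start; "torque": the same for the moment, N m; "grip_width": opening from 0.0 (shut) to 1.0 (fully open); "grip_force": force on a finger pad.
Only numpy, scipy, OpenCV 4.12 (cv2) and the standard library are available. Lean on these libraries where they do the work, as an engineer would, in place of code of your own. Each camera call takes 0.05 s, during which the arm holds its last target. There are 200 camera calls.

## Working session

There is one attempt and no reset: what is moved stays moved. The work goes in short steps, Python scripts to look and compute and a tool call to move; the robot and the scene stay as the last step left them, time stands still between calls to the robot, and variables do not carry over. Pictures are saved under pics/ and viewed, at most 10 in all, crops included, and the job is handed in when it is done.

Besides the shell and the picture viewer there is one more tool, called as name(argument=value, ...) on one line, values as JSON. jog_arm: Moves the arm, as the interface text tells. Its arguments: {"type":"object","properties":{"moves":{"type":"array"},"newtons":{"type":"number"}},"required":["moves"]}

```bash
mkdir -p pics
cat > h.py <<'E'
import numpy as np, cv2
from bench import ctrl
from scipy.spatial.transform import Rotation as R
def rot(c):
    r=np.array(c["rotation"],float)
    return r if r.shape==(3,3) else R.from_rotvec(r).as_matrix()
def ray(c,u,v,z):
    d=rot(c)@np.array([(u-c["cx"])/c["fx"],-(v-c["cy"])/c["fy"],-1]); o=np.array(c["xyz"])
    return o+d*(z-o[2])/d[2]
def blobs(c,lo,hi,amin=20):
    h=cv2.cvtColor(c["pixels"],cv2.COLOR_RGB2HSV); m=cv2.inRange(h,lo,hi)
    n,_,s,ce=cv2.connectedComponentsWithStats(m)
    return [(ce[i].round(1),s[i,4]) for i in range(1,n) if s[i,4]>=amin]
def save(c,n): cv2.imwrite("pics/"+n,c["pixels"][:,:,::-1])
E
python3 - <<'E'
from h import *
s=ctrl.get_state(); print({k:np.round(v,3) for k,v in s.items()}, ctrl.grasp_offset)
for n in("top","side"):
    c=ctrl.get_image(n); save(c,n+"0.png"); print(n,c["fx"],c["cx"],c["cy"],c["xyz"],np.round(rot(c),3).tolist(),[k for k in c])
    for p,a in blobs(c,(100,120,60),(130,255,255)): print(p,a,ray(c,*p,.105).round(3))
E
```

```text
{'time': np.float64(0.0), 'joint_positions': array([-1.315,  0.322, -0.07 ,  1.452,  0.023,  1.371, -0.057]), 'qd': array([-0.001,  0.   , -0.   , -0.   , -0.   , -0.   ,  0.   ]), 'joint_torque': array([-0.0000e+00, -4.9127e+01, -4.0400e-01, -3.1253e+01, -6.4000e-02,
        4.4000e-02,  0.0000e+00]), 'position': array([0.156, 0.631, 0.221]), 'tool_rot': array([-3.790e-01, -3.119e+00,  3.000e-03]), 'ft_force': array([-0.56 ,  0.109,  0.438]), 'torque': array([ 0.051,  0.017, -0.042]), 'grip_force': np.float64(0.0), 'grip_width': np.float64(0.997)} 0.0187
top 427.49939310916824 324.4697043471783 203.9083862354252 [0.32547157 0.01649574 1.20134101] [[0.007, 0.977, -0.214], [-1.0, 0.007, -0.002], [-0.001, 0.214, 0.977]] ['pixels', 'fx', 'fy', 'cx', 'cy', 'xyz', 'rotation']
[566.9 156.7] 1451 [ 0.7   -0.632  0.105]
[454.5 188.2] 184 [ 0.61  -0.325  0.105]
[442.8 199.1] 48 [ 0.58  -0.292  0.105]
[153.9 206.4] 36 [0.556 0.466 0.105]
[270.1 229.5] 42 [0.497 0.159 0.105]
side 520.2225232629436 326.894491161311 201.817289548809 [ 0.21208922 -1.00223015  0.72945136] [[0.939, 0.177, -0.294], [-0.343, 0.464, -0.816], [-0.008, 0.868, 0.497]] ['pixels', 'fx', 'fy', 'cx', 'cy', 'xyz', 'rotation']
[556.8 389.2] 419 [ 0.707 -0.62   0.105]
[587.6 380. ] 26 [ 0.762 -0.623  0.105]
[596.3 383.5] 22 [ 0.77  -0.632  0.105]
```

View pics/top0.png

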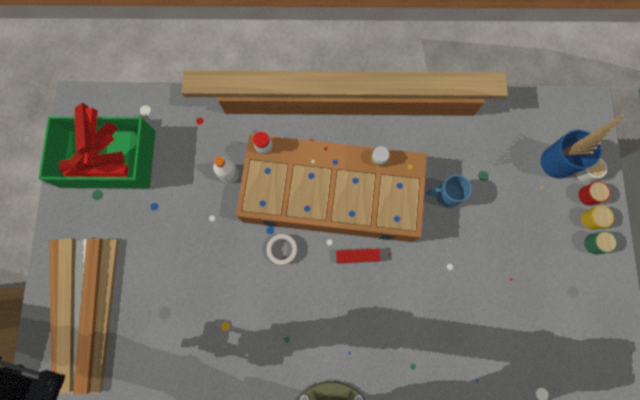

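View pics/side0.png

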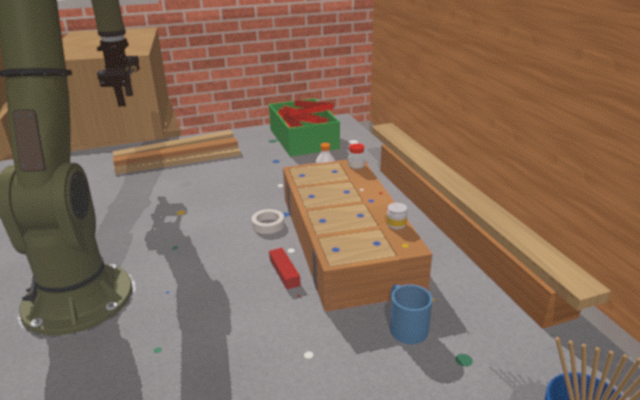

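The top view shows the four lids. The near dots are at about (262,203), (307,208), (351,213) and (397,218), and the far dots at (267,171), (311,176), (355,181) and (399,186). The jar (262,140) and tin (380,155) stand on the far ledge, and the tape (282,249), red block (358,256), bottle (224,170) and mug (455,190) stand around the chest. The side view agrees with this and shows all lids shut. Next I'll refine the dots and work out the first move.

```bash
cat >> h.py <<'E'
def goto(p,Rt):
    "tool-axis shift/turn (jog units) from the present pose to the wanted one"
    s=ctrl.get_state(); R0=R.from_rotvec(s["tool_rot"]).as_matrix()
    return (R0.T@(np.array(p)-s["position"])/.3).round(4), (R.from_matrix(R0.T@Rt).as_rotvec()/np.radians(60)).round(4)
E
python3 - <<'E'
from h import *
c=ctrl.get_image("top")
h=cv2.cvtColor(c["pixels"],cv2.COLOR_RGB2HSV); m=cv2.inRange(h,(95,50,30),(135,255,255))
seeds=[(262,203),(307,208),(351,213),(397,218),(267,171),(311,176),(355,181),(399,186)]
P=[]
for u,v in seeds:
    w=m[v-7:v+8,u-7:u+8]; ys,xs=np.nonzero(w); p=(u-7+xs.mean(),v-7+ys.mean()); q=ray(c,*p,.105); P.append(q); print(len(xs),np.round(p,1),q.round(4))
P=np.array(P); e=P[4:]-P[:4]; print("len",np.linalg.norm(e,axis=1).round(4),"yaw",np.degrees(np.arctan2(e[:,1],e[:,0])).round(1))
r=P[0]-P[3]; yaw=np.arctan2(r[1],r[0])-np.pi/2; print("row",np.linalg.norm(r),"yaw",np.degrees(yaw))
np.save("dots.npy",P); 
ex=np.array([np.cos(yaw),np.sin(yaw),0]); ey=np.array([-ex[1],ex[0],0]); np.save("ex.npy",ex)
for t in (0,15):
    t=np.radians(t); z=np.sin(t)*ex-np.cos(t)*np.array([0,0,1]); y=ey; x=np.cross(y,z); Rt=np.c_[x,y,z]
    for k in range(4):
        print(np.degrees(t),k,(P[k]-ex*.008).round(3),*goto([*(P[k]-ex*.008)[:2],.2],Rt))
E
```

```text
24 [262.3 203. ] [0.5668 0.1824 0.105 ]
25 [306.6 208. ] [0.554  0.0658 0.105 ]
28 [351.5 213.2] [ 0.541  -0.0517  0.105 ]
26 [396.5 218.5] [ 0.5278 -0.1689  0.105 ]
23 [267.  170.4] [0.656  0.1731 0.105 ]
24 [311.  175.3] [0.6432 0.0555 0.105 ]
22 [355.1 180.1] [ 0.6308 -0.0619  0.105 ]
24 [399.3 185.1] [ 0.6177 -0.179   0.105 ]
len [0.0898 0.0898 0.0903 0.0905] yaw [-5.9 -6.6 -6.4 -6.4]
row 0.3534347088504082 yaw -6.332976125351474
0.0 0 [0.559 0.183 0.105] [-1.662  -1.1261  0.0742] [-0.0014 -0.     -0.1253]
0.0 1 [0.546 0.067 0.105] [-1.7139 -1.5136  0.0747] [-0.0014 -0.     -0.1253]
0.0 2 [ 0.533 -0.051  0.105] [-1.7655 -1.9044  0.0753] [-0.0014 -0.     -0.1253]
0.0 3 [ 0.52  -0.168  0.105] [-1.8162 -2.2941  0.0759] [-0.0014 -0.     -0.1253]
14.999999999999998 0 [0.559 0.183 0.105] [-1.662  -1.1261  0.0742] [-0.0178 -0.2496 -0.1244]
14.999999999999998 1 [0.546 0.067 0.105] [-1.7139 -1.5136  0.0747] [-0.0178 -0.2496 -0.1244]
14.999999999999998 2 [ 0.533 -0.051  0.105] [-1.7655 -1.9044  0.0753] [-0.0178 -0.2496 -0.1244]
14.999999999999998 3 [ 0.52  -0.168  0.105] [-1.8162 -2.2941  0.0759] [-0.0178 -0.2496 -0.1244]
```

jog_arm(moves=[-0.2, -0.12, 0, -0.018, -0.25, -0.124, -1, -0.4, -0.26, 0, -0.018, -0.25, -0.124, -1, -0.6, -0.4, 0, -0.018, -0.25, -0.124, -1, -0.8, -0.53, 0, -0.018, -0.25, -0.124, -1, -0.95, -0.63, 0, -0.018, -0.25, -0.124, -1, -1, -0.67, 0, -0.018, -0.25, -0.124, -1, -1, -0.67, 0, -0.018, -0.25, -0.124, -1, -1, -0.67, 0, -0.018, -0.25, -0.124, -1], newtons=20)

```text
time: 1.15
position: [0.3982, 0.3646, 0.2225]
tool_rot: [0.16, 2.876, -0.018]
ft_force: [-0.3, 0.2, -0.2]
grip_width: 0.176
grip_force: 0.0
```

```bash
cat > n.py <<'E'
from h import *
import sys
P=np.load("dots.npy"); ex=np.load("ex.npy"); ey=np.array([-ex[1],ex[0],0]); t=np.radians(15)
z=np.sin(t)*ex-np.cos(t)*np.array([0,0,1]); Rt=np.c_[np.cross(ey,z),ey,z]
k=int(sys.argv[1]); dx=float(sys.argv[2]); s=ctrl.get_state()
print(s["time"],s["position"].round(4),s["ft_force"].round(2),s["grip_width"].round(3))
for zz in map(float,sys.argv[3:]): print(zz,*goto([*(P[k]+ex*dx)[:2],zz],Rt))
E
python3 n.py 0 -.006 .15 .115
```

```text
Traceback (most recent call last):
  File "n.py", line 6, in <module>
    print(s["time"],s["position"].round(4),s["ft_force"].round(2),s["grip_width"].round(3))
                                                                  ^^^^^^^^^^^^^^^^^^^^^
AttributeError: 'float' object has no attribute 'round'
```

```bash
sed -i 's/s\["grip_width"\].round(3)/s["grip_width"]/' n.py; python3 n.py 0 -.006 .15 .115
```

```text
1.15 [0.3982 0.3646 0.2225] [-0.34  0.17 -0.18] 0.1761060496045916
0.15 [-0.5226 -0.5421  0.3888] [ 0.002  -0.0001 -0.0007]
0.115 [-0.4925 -0.5423  0.5015] [ 0.002  -0.0001 -0.0007]
```

jog_arm(moves=[-0.17, -0.14, 0.05, 0, 0, 0, -1, -0.34, -0.28, 0.1, 0, 0, 0, -1, -0.46, -0.42, 0.18, 0, 0, 0, -1, -0.53, -0.54, 0.3, 0, 0, 0, -1, -0.52, -0.542, 0.39, 0, 0, 0, -1, -0.5, -0.542, 0.46, 0, 0, 0, -1, -0.492, -0.542, 0.5, 0, 0, 0, -1, -0.492, -0.542, 0.5, 0, 0, 0, -1])

```text
time: 2.15
position: [0.5604, 0.1837, 0.1148]
tool_rot: [0.157, 2.877, -0.02]
ft_force: [0.3, 0.4, 0.3]
grip_width: 0.004
grip_force: 0.0
```

```bash
python3 n.py 0 -.006 .112 .106 .102 .098
```

```text
2.15 [0.5604 0.1837 0.1148] [0.3  0.37 0.33] 0.004214174549076792
0.112 [ 0.0009 -0.002   0.0095] [ 0.0009 -0.0008  0.0015]
0.106 [ 0.0061 -0.002   0.0289] [ 0.0009 -0.0008  0.0015]
0.102 [ 0.0095 -0.002   0.0417] [ 0.0009 -0.0008  0.0015]
0.098 [ 0.0129 -0.002   0.0546] [ 0.0009 -0.0008  0.0015]
```

jog_arm(moves=[0.002, 0, 0.01, 0, 0, 0, -1, 0.004, 0, 0.02, 0, 0, 0, -1, 0.006, 0, 0.025, 0, 0, 0, -1, 0.007, 0, 0.029, 0, 0, 0, -1, 0.008, 0, 0.033, 0, 0, 0, -1, 0.008, 0, 0.036, 0, 0, 0, -1, 0.008, 0, 0.036, 0, 0, 0, -1, 0.008, 0, 0.036, 0, 0, 0, -1])

```text
time: 3.15
position: [0.5616, 0.1827, 0.1046]
tool_rot: [0.16, 2.875, -0.018]
ft_force: [-1.3, 0.6, 1.0]
grip_width: 0.009
grip_force: 0.7
```

jog_arm(moves=[0.001, 0, 0.003, 0, 0, 0, -1, 0.002, 0, 0.007, 0, 0, 0, -1, 0.003, 0, 0.01, 0, 0, 0, -1, 0.003, 0, 0.01, 0, 0, 0, -1, 0.003, 0, 0.01, 0, 0, 0, -1, 0.003, 0, 0.01, 0, 0, 0, -1, 0.003, 0, 0.01, 0, 0, 0, -1, 0.003, 0, 0.01, 0, 0, 0, -1])

```text
time: 4.15
position: [0.5617, 0.1825, 0.1015]
tool_rot: [0.16, 2.875, -0.019]
ft_force: [-0.3, 0.8, 1.0]
grip_width: 0.01
grip_force: 0.2
```

jog_arm(moves=[0.001, 0, 0.003, 0, 0, 0, -1, 0.002, 0, 0.007, 0, 0, 0, -1, 0.003, 0, 0.01, 0, 0, 0, -1, 0.003, 0, 0.01, 0, 0, 0, -1, 0.003, 0, 0.01, 0, 0, 0, -1, 0.003, 0, 0.01, 0, 0, 0, -1, 0.003, 0, 0.01, 0, 0, 0, -1, 0.003, 0, 0.01, 0, 0, 0, -1])

```text
time: 5.15
position: [0.5615, 0.1826, 0.0984]
tool_rot: [0.16, 2.875, -0.019]
ft_force: [0.8, 0.3, 1.6]
grip_width: 0.002
grip_force: 0.6
```

Run:
```python
from h import *
a=ctrl.get_image("side"); b=ctrl.get_image("top")
A=cv2.resize(a["pixels"][140:300,240:450],None,fx=2.5,fy=2.5)
cv2.imwrite("pics/s1.png",A[:,:,::-1]); print(ctrl.get_state()["ft_force"].round(2))
```

```text
[ 0.52 -0.02  1.38]
```

View pics/s1.png

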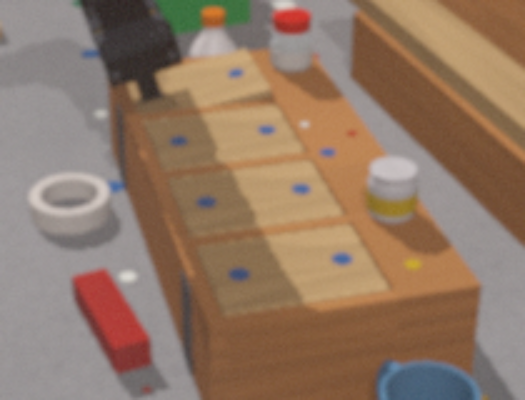

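Lid a (seen at about (215,75) in the crop) has its far end raised and its near end under the finger down, so it's the free lid. I'll push it on down along its arc.

jog_arm(moves=[0, 0, 0.02, 0, 0, 0, -1, 0, 0, 0.04, 0, 0, 0, -1, 0, 0, 0.065, 0, 0, 0, -1, -0.01, 0, 0.088, 0, 0, 0, -1, -0.02, 0, 0.11, 0, 0, 0, -1, -0.03, 0, 0.132, 0, 0, 0, -1, -0.03, 0, 0.132, 0, 0, 0, -1, -0.03, 0, 0.132, 0, 0, 0, -1])

```text
time: 6.25
position: [0.5802, 0.1801, 0.0621]
tool_rot: [0.16, 2.875, -0.019]
ft_force: [0.4, -0.1, -0.4]
grip_width: 0.007
grip_force: 0.0
```

Run:
```python
from h import *
a=ctrl.get_image("side")
A=cv2.resize(a["pixels"][100:280,240:450],None,fx=2.5,fy=2.5)
cv2.imwrite("pics/s2.png",A[:,:,::-1]); s=ctrl.get_state(); print(s["ft_force"].round(2),s["position"].round(4))
```

```text
[-0.58 -0.09 -0.28] [0.5803 0.1803 0.0623]
```

View pics/s2.png

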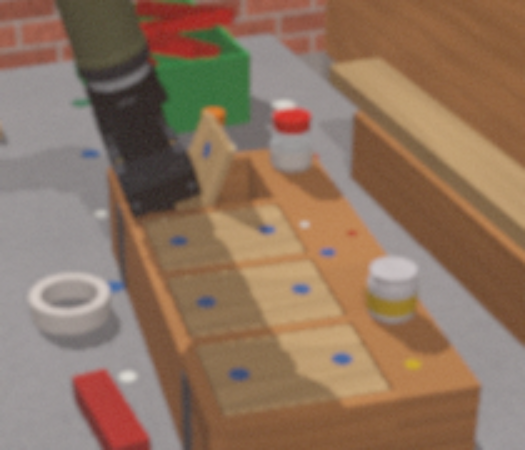

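The lid stands steeply tipped at about (210,155), with its far end up and clear of the jar. I'll back the hand out along the finger axis.

jog_arm(moves=[0.005, 0, -0.03, 0, 0, 0, -1, 0.005, 0, -0.1, 0, 0, 0, -1, 0.005, 0, -0.2, 0, 0, 0, -1, 0.005, 0, -0.35, 0, 0, 0, -1, 0.05, 0, -0.5, 0, 0, 0, -1, 0.1, 0, -0.6, 0, 0, 0, -1, 0.15, 0, -0.6, 0, 0, 0, -1, 0.15, 0, -0.6, 0, 0, 0, -1])

```text
time: 7.3
position: [0.4894, 0.1903, 0.2239]
tool_rot: [0.158, 2.876, -0.018]
ft_force: [-0.3, -0.5, -0.6]
grip_width: 0.009
grip_force: 0.0
```

Run:
```python
from h import *
ims=[ctrl.get_image(n)["pixels"] for n in("side","top")]
A=np.vstack([cv2.resize(ims[0][120:300,240:450],(350,300)),cv2.resize(ims[1][110:290,190:400],(350,300))])
cv2.imwrite("pics/s3.png",A[:,:,::-1]); s=ctrl.get_state(); print(s["time"],s["ft_force"].round(2),s["position"].round(4))
```

```text
7.4 [ 0.12 -0.77 -0.19] [0.4905 0.1897 0.2236]
```

View pics/s3.png

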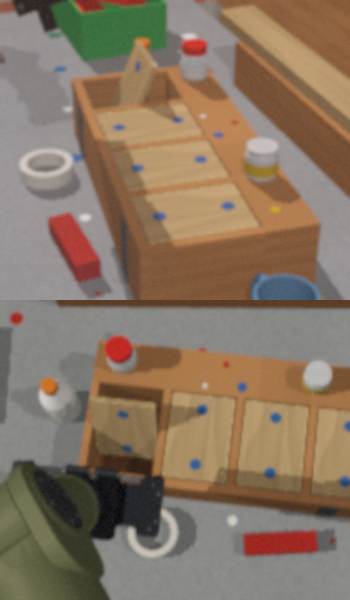

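The lid stays open. In the top view the two dots on lid a, at (123,414) and (127,449) in the crop, are foreshortened to about 0.64, which puts the tilt at about 65°. The jar, tin, bottle, tape and block haven't moved, and the hand is well clear.

```bash
python3 -c "
from bench import ctrl
print(ctrl.close_job())"
```

```text
the job is handed in; nothing more can be done
None
```

The leftmost lid (lid_a), the first one I pressed, was the one that rocks; I pushed its near end down to about 65°, left it open with the hand clear and nothing around it moved, and handed the job in at about 7.4 s (no verdict was returned).

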